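# Set and clamp the length stop of a bench jig

## Robot

A 7-joint arm with a two-finger parallel gripper is mounted at the origin on a cart in front of the work surface, level with it; the furniture and walls round the work are solid. World frame = base frame: x ahead of the robot, y to its left, z up, the work surface at z = 0. Lengths are in m, angles in rad, forces in N, time in s.
With the tool pointing down it reaches from about 0.425 to 1.025 m from the base axis. Payload 3.6 kg.
Tool frame: the origin (TCP) lies between the finger pads; the fingertips stand 19 mm ahead of it and the grasp point (between the pads) is the TCP; z points along the fingers, y is the line along which they close (so a half turn about z gives the same grasp; the last joint's range is limited). The gripper opens to 85 mm and grips with 20 to 120 N. Pads are 22 mm wide; open, the fingers measure 114 mm over their backs; the gripper's body (76 mm by 85 mm) begins 54 mm behind the grasp point. The pads swing forward as they close: fully open they stand 13 mm farther back than shut.
Start: joints at [-1.365, 0.591, 0.048, 1.609, -0.033, 0.943, -0.034], TCP at [0.213, 0.693, 0.25] pointing down, gripper open.
Joint ranges: [-2.69, 2.69], [-0.47, 2.24], [-1.27, 1.36], [0.19, 2.51], [-1.53, 4.68], [0.08, 2.07], [-3.09, 3.09]. Speed limits (rad/s): [2.57, 2.57, 3.14, 3.14, 3.14, 3.14, 3.14].

## Interface

Orientations are given as a unit quaternion [w, x, y, z].
In Python, from cell import manip gives the robot as it stands. The module is installed in compiled form; this text tells all that it offers.
- The arm moves only by the tool drive_tool, never from a script. Its argument "steps" is a list of rows, each a list of 7 numbers: the shift along the tool's x, y, z as a fraction of full scale, then the turn, a rotation vector about the tool's x, y, z as a fraction of full scale, then the gripper's target within -1 to 1 (fully open at 1, half-way at 0, shut at -1). In form: [[tx, ty, tz, wx, wy, wz, hand], ...]. A call has 1 to 20 rows; each row is the pose to reach, as a shift and turn from the pose commanded when the call began, along the tool's axes at that moment; what a row does not reach only later rows make up. Full scale, the value 1, is 10 cm for a shift and 0.5 rad for a turn. A row lasts 1/12 s, in which the tool goes at most 41.7 mm and 7.16 degrees, less where a joint would pass 70% of its speed; a pose out of reach is approached as far as the arm can. A call with a number of a shift or a turn outside -1 to 1 is refused whole. A call with a gripper value outside its range is refused whole. The fingers move at their own pace and stop on an object; "squeeze" is the grip in N (left out, the last holds). Time passes only in rows, so rows that repeat a pose let the fingers close. It gives the time, the measured TCP pose, the force, the opening and the grip force at its end, in the units of the state.
- manip.sense(): the state, without advancing time (a new reading comes with each control period).
- manip.grab_frame(name): name is "scene" or "top" or "wrist"; returns a dict with "pixels" (384x512x3 uint8, red, green, blue), "intrinsics" (3x3 intrinsics, pixels), "R" (3x3) and "t" (3): a world point X has camera coordinates R X + t; the wrist camera has in their place "tool_from_camera" (4x4, takes a point from camera to tool coordinates, whose origin is the TCP and whose axes are the flange's). Camera axes: x right, y down, z forward; pixel columns grow to the right and rows downward; lengths in m; the calibration is good to about 2 mm. A picture is of the moment at which its call begins: read the wrist's pose just before it. There is no depth.
- manip.job_done(): hands the job in; it is judged then, once.
The state is a dict: "time": time; "qpos": joint angles; "dq": joint speeds; "joint_efforts": joint torques, N m; "ee_pos": TCP position; "orientation": TCP orientation; "contact_force": force on the tool from outside, world axes, zero at the start; "wrist_torque": the same for the moment, N m; "finger_gap": opening from 0.0 (shut) to 1.0 (fully open); "grasp_force": force on a finger pad.
Only numpy, scipy, OpenCV 4.12 (cv2) and the standard library are available. Lean on these libraries where they do the work, as an engineer would, in place of code of your own. Each camera call takes 0.05 s, during which the arm holds its last target. There are 200 camera calls.

## Task

Set the sliding stop of the bench jig to the brass gauge. First tip the octagonal gauge, which stands on edge under the clear guard, over onto its flat face on the jig's bed; then, with the cam lever still open, slide the stop along its rail until the gauge is snug between the stop bar and the end fence; then flip the red-knobbed cam lever fully over towards the fence to clamp the stop. Leave the spirit lamp, the spray can and the wax block where they stand.

Things in the scene. Friction and masses are not known exactly. Their poses are not given: they have to be found in the camera images.
- jig: Fixed bench jig, base 152 mm (x) by 320 mm (y). Origin on the bench top under the jig; x runs away from the robot across the bed, y along the rail to the end fence, z up; yaw -0.07 to 0.29 rad. Aluminium bed from x = -48 to +66 mm, top at z = 12 mm. Steel rail along y at x = -66 mm, top at z = 28 mm.
- guard_edge (a point): Middle of the free edge of the clear chip guard's roof, 182 mm above the bench. The roof runs from this edge 107 mm to jig +y, over the gauge and up to an upright on the fence; 58 mm wide in x (jig x = 6 to 64 mm), underside at z = 177 mm; its other three sides are open. A tool pointing straight down does not fit under it; one tilted about 40 degrees, pointing down and to jig +y, does.
- gauge_center (a point): Centre of the loose octagonal brass gauge (90 g), 40 mm over the flats, 8 mm thick (its y axis), dark dot on each face. It stands on edge on the bed under the guard, centre 20 mm above the bed, faces looking along jig y within 0.1 rad. Tipped over 11 degrees it topples: pushed near its top towards jig +y it falls flat towards the fence, where there is room. Flat, its centre is 4 mm above the bed.
- fence_face (a point): Point on the face of the grey end fence, at jig x = 0, y = 130 mm, 16 mm above the bench top; same axes as the jig. The fence spans x = -38 to 68 mm, is 20 mm thick in y, top at z = 34 mm.
- stop_face (a point): Point on the stop bar's face that looks to the fence, at jig x = 0, 16 mm above the bench top; same axes as the jig. The steel bar spans the bed from x = -54 to +56 mm, z = 14 to 32 mm above the bench, 12 mm thick in y. The flat gauge is snug when this point is 40 mm short of fence_face.
- stop (a joint): Slide of the blue stop along the rail in m, 0 at the far end, growing towards the fence; range 0 to 0.175, snug on the flat gauge at 0.140. With the cam lever open it slides against about 1.5 to 2 N and stays where it is left; with the lever closed the cam grips the rail and it holds against about 10 N or more.
- push_fin (a point): Centre of the upright black fin on the tail of the stop, above the rail, to pinch or push: 14 mm (x) by 10 mm (y), it rises from z = 37 to 67 mm above the bench top, this point at 55 mm. The stop's tail ends 2 mm behind the fin; this point is 103 mm behind the stop's face.
- lever_pivot (a point): Hinge axis of the cam lever on the stop, 44 mm above the bench top, above the rail; the axis runs along jig x. 30 mm behind the stop's face.
- lever_knob (a point): Centre of the red ball knob (20 mm across) at the end of the cam lever, 66 mm from lever_pivot. The steel lever is a 9 mm round bar.
- cam_lever (a joint): Angle of the cam lever in rad: 0 = open, lever upright; grows as it swings over along the rail towards the end fence; 1.58 = closed stop, lever lying level along the rail. It stays where it is left. It takes about 0.05 to 0.15 Nm (1 to 3 N at the knob); over the last third the cam bites the rail and drags the stop a little towards the fence.
- lamp_shade (a point): Middle of the black shade of the fixed bench lamp, right of the work, always in this place: 180 mm across, from 140 to 325 mm above the bench top, its arm going up and back from there. Solid: keep the robot clear of it on the way to the jig.
- spirit_lamp: White spirit lamp with a brass collar, 68 mm across, 80 mm high, loose, left of the jig; origin under its middle. Not to be disturbed.
- spray_can: Salmon-coloured spray can, 62 mm across, 200 mm high, loose, behind and right of the jig; origin under its middle. Not to be disturbed.
- wax_block: Milky casting-wax block, 62 by 77 by 20 mm, loose, right of the jig; origin under its middle. Not to be disturbed.

How it is judged:
On the way, in this order (a step that is already met when the one before it is completed fails the run):
1. the gauge lies flat on the bed (angle between the y axis of gauge_center and the z axis of jig, either way round below 0.12 rad and z of gauge_center in the frame of jig below 0.02 m), for 0.2 s.
2. the flat gauge is snug between stop bar and fence while the lever is still open (below 0.6 rad) (all of step 1 and y of fence_face in the frame of stop_face between 0.038 and 0.0422 m and y of gauge_center in the frame of jig between 0.104 and 0.116 m and x of gauge_center in the frame of jig between -0.02 and 0.05 m and value of joint cam_lever below 0.6 rad), for 0.2 s.
3. the cam lever is fully over (value of joint cam_lever above 1.45 rad), for 0.2 s.
At the end, for the whole second after the job is handed in: The gauge lies flat on the bed (within 0.12 rad) between stop bar and fence, its centre 104 to 116 mm along the jig (y) and -20 to 50 mm across it (x), the stop at rest, the stop's face 38 to 42.2 mm from the fence's face, and the cam lever is fully over (beyond 1.45 rad) (all of step 1 and y of fence_face in the frame of stop_face between 0.038 and 0.0422 m and y of gauge_center in the frame of jig between 0.104 and 0.116 m and x of gauge_center in the frame of jig between -0.02 and 0.05 m and value of joint cam_lever above 1.45 rad and velocity of joint stop below 0.02 m/s); the robot touches nothing.
It fails at once if the spirit lamp is moved more than 25 mm or tipped (distance of spirit_lamp from where it was at the start of the episode above 0.025 m or angle between spirit_lamp's own z axis and vertical above 0.4 rad).
It fails at once if the spray can is moved more than 25 mm or tipped (distance of spray_can from where it was at the start of the episode above 0.025 m or angle between spray_can's own z axis and vertical above 0.4 rad).
It fails at once if the wax block is moved more than 25 mm or tipped (distance of wax_block from where it was at the start of the episode above 0.025 m or angle between wax_block's own z axis and vertical above 0.4 rad).
It also fails if it takes over 56 s, if anything falls off the work surface, if the arm or the gripper's body presses on something with over 40 N, if the wrist force passes 120 N, or if a joint passes its speed limit or range.

## Working session

There is one attempt and no reset: what is moved stays moved. The work goes in short steps, Python scripts to look and compute and a tool call to move; the robot and the scene stay as the last step left them, time stands still between calls to the robot, and variables do not carry over. Pictures are saved under pics/ and viewed, at most 10 in all, crops included, and the job is handed in when it is done.

Besides the shell and the picture viewer there is one more tool, called after "Request:" as name(argument=value, ...), one argument or row to a line, values as JSON. drive_tool: Moves the arm, as the interface text tells. Shift numbers are shares of 10 cm and turn numbers shares of 0.5 rad, none past 1 either way. Its arguments: {"type":"object","properties":{"steps":{"type":"array"},"squeeze":{"type":"number"}},"required":["steps"]}

```bash
mkdir -p pics
cat > h.py <<'E'
import numpy as np, cv2
from cell import manip
from scipy.spatial.transform import Rotation as Rn
def rot(q): return Rn.from_quat([q[1],q[2],q[3],q[0]]).as_matrix()
def ray(f,uv):
    K=f["intrinsics"];d=np.linalg.inv(K)@[uv[0],uv[1],1.]
    return -f["R"].T@f["t"], f["R"].T@d
def onz(f,uv,z):
    c,d=ray(f,uv); return c+d*(z-c[2])/d[2]
def tri(rays):
    A=np.zeros((3,3));b=np.zeros(3)
    for c,d in rays:
        d=d/np.linalg.norm(d);P=np.eye(3)-np.outer(d,d);A+=P;b+=P@c
    return np.linalg.solve(A,b)
def proj(f,X):
    p=f["intrinsics"]@(f["R"]@np.asarray(X)+f["t"]);return p[:2]/p[2]
E
python3 - <<'E'
from h import *
import pickle
s=manip.sense();print(s)
fr={}
for n in("scene","top"):
    f=manip.grab_frame(n);fr[n]=f
    print(n,f["intrinsics"][0,0],-f["R"].T@f["t"],f["R"].round(3).tolist())
pickle.dump(fr,open("fr0.pkl","wb"))
im=np.hstack([fr["scene"]["pixels"],fr["top"]["pixels"]])[:,:,::-1]
for n in fr: cv2.imwrite(f"pics/{n}0.png",cv2.resize(fr[n]["pixels"][:,:,::-1],(800,600),interpolation=cv2.INTER_CUBIC))
E
```

```text
{'time': 0.0, 'qpos': array([-1.36545462,  0.59213972,  0.0483137 ,  1.60983326, -0.03329801,
        0.94266255, -0.0337079 ]), 'dq': array([ 0.00033626, -0.00043633,  0.00111426, -0.00070191, -0.00124434,
        0.00055473, -0.00175415]), 'joint_efforts': array([-4.82656178e-04, -5.48706079e+01,  1.54635608e+00, -1.98118418e+01,
        9.39909951e-03,  8.81263870e-03, -5.86395700e-06]), 'ee_pos': array([0.21322037, 0.69212239, 0.24912229]), 'orientation': array([-9.84185594e-05,  1.48834708e-01,  9.88861455e-01, -1.11460162e-03]), 'contact_force': array([-0.20512824,  0.87102175, -0.18810742]), 'wrist_torque': array([ 0.00840729, -0.06663035, -0.01541814]), 'grasp_force': 0.0, 'finger_gap': 0.9993434063283235}
scene 458.5566184035388 [-0.0846807  -1.0935654   0.97824591] [[0.863, -0.505, -0.022], [-0.293, -0.465, -0.835], [0.412, 0.727, -0.55]]
top 362.5524711822548 [0.45716743 0.01181996 1.19699208] [[0.011, -1.0, 0.011], [-0.997, -0.012, -0.078], [0.078, -0.01, -0.997]]
```

View pics/scene0.png

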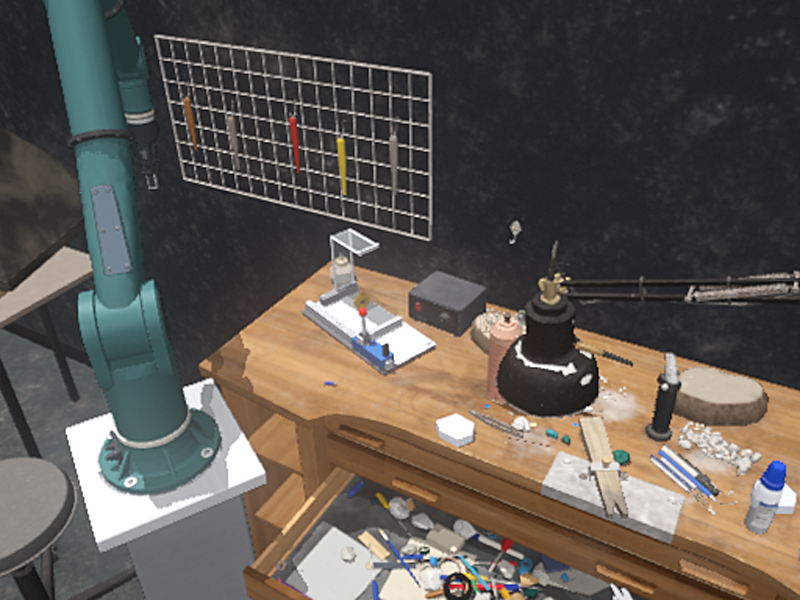

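View pics/top0.png

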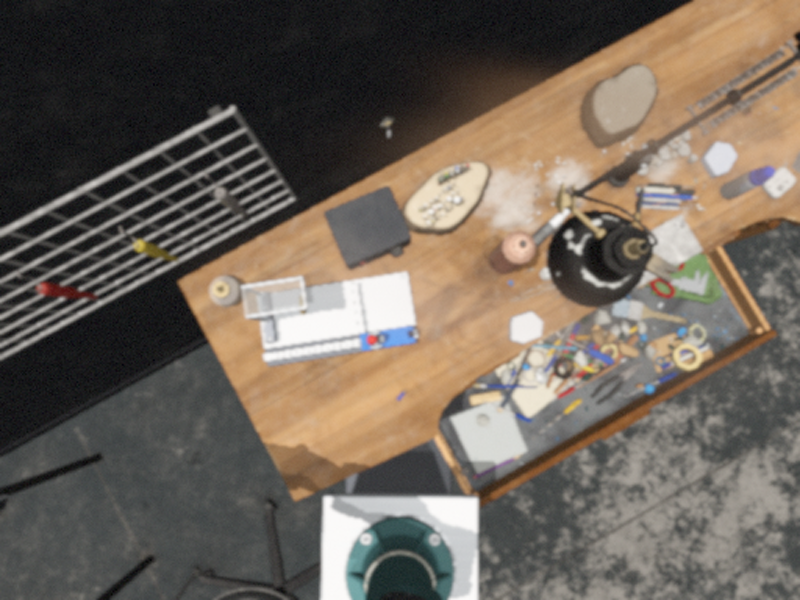

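Scene view: the jig is at about (370,330), red knob (362,312), fin (388,350), guard roof (354,242), spirit lamp behind it. Top view: guard at (275,298), bar (362,310), knob (374,340), fin (412,337), can (517,250), wax (525,327). Now I'll zoom in on both.

Run:
```python
from h import *
import pickle
fr=pickle.load(open("fr0.pkl","rb"))
a=fr["scene"]["pixels"][140:250,180:290,::-1]; b=fr["top"]["pixels"][160:245,125:275,::-1]
a=cv2.resize(a,None,fx=5,fy=5,interpolation=cv2.INTER_CUBIC)[:600]
cv2.imwrite("pics/ca.png",a)
cv2.imwrite("pics/cb.png",cv2.resize(b,None,fx=5,fy=5,interpolation=cv2.INTER_CUBIC))
```

```text
(no output)
```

View pics/ca.png

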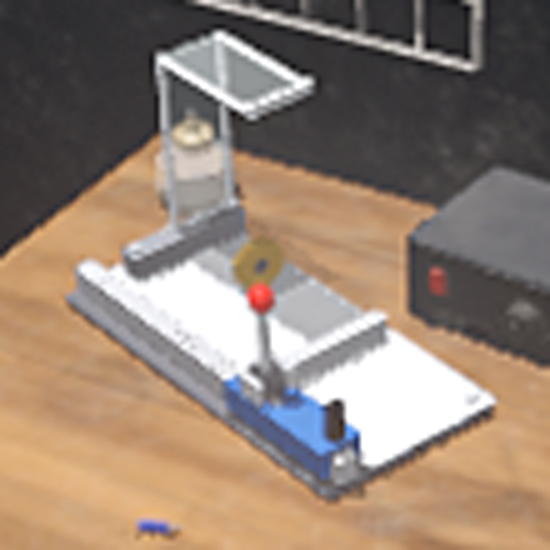

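View pics/cb.png

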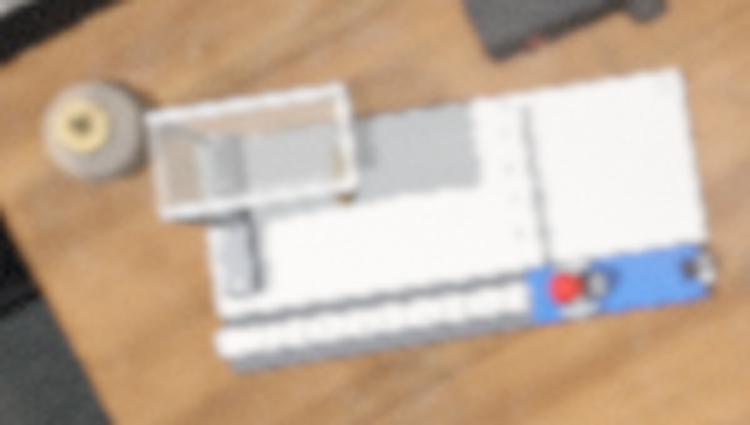

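Scene crop (5x): gauge disc (262,265), knob (262,298), fin (335,420), guard free edge from (248,113) to (313,82), bar (375,325)–(285,370). Top crop: bed far-right corner (680,70), right edge runs to (705,240), knob (565,286), roof corners (345,85), (355,193), (148,113) and (163,217).

Run:
```python
from h import *
import pickle
fr=pickle.load(open("fr0.pkl","rb"));S,T=fr["scene"],fr["top"]
t=lambda u,v:(u/5+125-.4,v/5+160-.4); s=lambda u,v:(u/5+180-.4,v/5+140-.4)
def red(f,box):
    p=f["pixels"].astype(int);m=(p[...,0]>130)&(p[...,1]<80)&(p[...,2]<80)
    m2=np.zeros_like(m);x0,x1,y0,y1=box;m2[y0:y1,x0:x1]=m[y0:y1,x0:x1];v,u=np.nonzero(m2);return u.mean(),v.mean(),len(u)
ks=red(S,(225,240,190,210));kt=red(T,(230,246,210,225));print(ks,kt)
K=tri([ray(S,ks[:2]),ray(T,kt[:2])]);print("knob",K, proj(S,K),proj(T,K))
for n,p,z in[("bedFR",(680,70),.012),("bedFmid",(470,102),.012),("roof1",(345,85),.182),("roof2",(355,193),.182),("roof3",(148,113),.182),("roof4",(163,217),.182),("finT",(694,266),.067),("barR far",(526,108),.032),("barR near",(546,262),.032),("lamp",(95,130),.03)]:
    print(n,onz(T,t(*p),z).round(4))
for n,p,z in[("bedR",(492,410),.012),("roof near",(248,113),.182),("roof far",(313,82),.182),("roof back",(220,33),.182),("finT",(333,403),.067),("fenceN",(133,268),.034),("fence far",(240,210),.034)]:
    print(n,onz(S,s(*p),z).round(4))
c,d=ray(S,s(262,265))
z=.032; print("gauge", (c+d*(z-c[2])/d[2]).round(4))
```

```text
(np.float64(231.63636363636363), np.float64(199.72727272727272), 11) (np.float64(nan), np.float64(nan), 0)
knob [nan nan nan] [nan nan] [nan nan]
bedFR [ 0.6157 -0.0086  0.012 ]
bedFmid [0.5928 0.1291 0.012 ]
roof1 [0.582  0.1827 0.182 ]
roof2 [0.5212 0.1755 0.182 ]
roof3 [0.5648 0.2926 0.182 ]
roof4 [0.5065 0.2823 0.182 ]
finT [ 0.4855 -0.0178  0.067 ]
barR far [0.5871 0.0909 0.032 ]
barR near [0.4879 0.0763 0.032 ]
lamp [0.5695 0.3683 0.03  ]
bedR [ 0.6079 -0.0161  0.012 ]
roof near [0.527 0.177 0.182]
roof far [0.5874 0.1918 0.182 ]
roof back [0.5652 0.2959 0.182 ]
finT [ 0.4834 -0.0152  0.067 ]
fenceN [0.459  0.2507 0.034 ]
fence far [0.5648 0.2807 0.034 ]
gauge [0.5443 0.2053 0.032 ]<stdin>:7: RuntimeWarning: Mean of empty slice.
  ret = ret.dtype.type(ret / rcount)
```

Request:
drive_tool(
  steps=[
    [-0.25,-0.3,0,0,0,0,-1],
    [-0.5,-0.6,-0.1,0,0,0,-1],
    [-0.7,-0.9,-0.2,0,0,0,-1],
    [-0.8,-1,-0.3,0,0,0,-1],
  ],
  squeeze=30,
)

```text
time: 0.43
ee_pos: [0.2628, 0.5671, 0.2795]
orientation: [0.001, 0.151, 0.988, -0.004]
contact_force: [0.2, -0.5, -0.3]
finger_gap: 0.452
grasp_force: 0.0
```

Request:
drive_tool(
  steps=[
    [-0.25,-0.3,0,0,0,0,-1],
    [-0.5,-0.6,-0.1,0,0,0,-1],
    [-0.7,-0.9,-0.2,0,0,0,-1],
    [-0.8,-1,-0.3,0,0,0,-1],
  ],
)

```text
time: 0.77
ee_pos: [0.3091, 0.4484, 0.3101]
orientation: [0.0, 0.151, 0.988, -0.003]
contact_force: [0.1, -1.3, -0.2]
finger_gap: 0.001
grasp_force: 0.0
```

Request:
drive_tool(
  steps=[
    [-0.25,-0.3,0,0,0,0,-1],
    [-0.5,-0.6,0,0,0,0,-1],
    [-0.7,-0.9,0,0,0,0,-1],
    [-0.8,-1,0,0,0,0,-1],
  ],
)

```text
time: 1.1
ee_pos: [0.3555, 0.3301, 0.3103]
orientation: [-0.0, 0.151, 0.988, -0.002]
contact_force: [-0.2, 0.1, -0.5]
finger_gap: 0.004
grasp_force: 0.0
```

Run:
```python
from h import *
s=manip.sense();print(s["ee_pos"],s["orientation"],s["time"],s["qpos"].round(2))
f=manip.grab_frame("wrist");print(f["tool_from_camera"].round(3),f["intrinsics"])
cv2.imwrite("pics/w0.png",f["pixels"][:,:,::-1])
```

```text
[0.3555485  0.33011205 0.31027681] [-8.37905379e-05  1.51480148e-01  9.88459080e-01 -1.55101409e-03] 1.1 [-0.95  0.21  0.12  2.07 -0.03  0.86  0.46]
[[ 0.    -0.964 -0.266  0.068]
 [ 1.     0.001 -0.     0.   ]
 [ 0.    -0.266  0.964 -0.124]
 [ 0.     0.     0.     1.   ]] [[335.49244572   0.         246.28987131]
 [  0.         335.49244572 186.4705527 ]
 [  0.           0.           1.        ]]
```

Request:
drive_tool(
  steps=[
    [-0.2,-0.25,0,0,0,-0.2,-1],
    [-0.4,-0.5,0,0,0,-0.4,-1],
    [-0.6,-0.8,0,0,0,-0.65,-1],
    [-0.8,-1,0,0,0,-0.92,-1],
    [-0.8,-1,0,0,0,-0.92,-1],
    [-0.8,-1,0,0,0,-0.92,-1],
  ],
)

```text
time: 1.65
ee_pos: [0.4024, 0.2155, 0.3106]
orientation: [0.0, -0.079, 0.997, 0.0]
contact_force: [-0.2, 0.2, -0.5]
finger_gap: 0.004
grasp_force: 0.0
```

Request:
drive_tool(
  steps=[
    [-0.15,-0.25,0,0,0,0,-1],
    [-0.3,-0.5,0,0,0,0,-1],
    [-0.3,-0.5,0,0,0,0,-1],
    [-0.3,-0.5,0,0,0,0,-1],
    [-0.3,-0.5,0,0,0,0,-1],
  ],
)

```text
time: 2.07
ee_pos: [0.4387, 0.1737, 0.3102]
orientation: [-0.0, -0.081, 0.997, 0.0]
contact_force: [-0.0, 1.3, -0.3]
finger_gap: 0.004
grasp_force: 0.0
```

```bash
cat >> h.py <<'E'
def wrist():
    s=manip.sense();f=manip.grab_frame("wrist");R=rot(s["orientation"]);M=f["tool_from_camera"]
    Rwc=R@M[:3,:3];c=s["ee_pos"]+R@M[:3,3]
    f["R"]=Rwc.T;f["t"]=-Rwc.T@c;return s,f
E
python3 - <<'E'
from h import *
import pickle
s,f=wrist();print(s["ee_pos"],s["orientation"],s["time"])
pickle.dump(f,open("w1.pkl","wb"))
cv2.imwrite("pics/w1.png",cv2.resize(f["pixels"][:,:,::-1],(800,600),interpolation=cv2.INTER_CUBIC))
E
```

```text
[0.4386905  0.1737011  0.31023299] [-2.07721226e-04 -8.13614456e-02  9.96684561e-01  3.97497642e-04] 2.0667
```

View pics/w1.png

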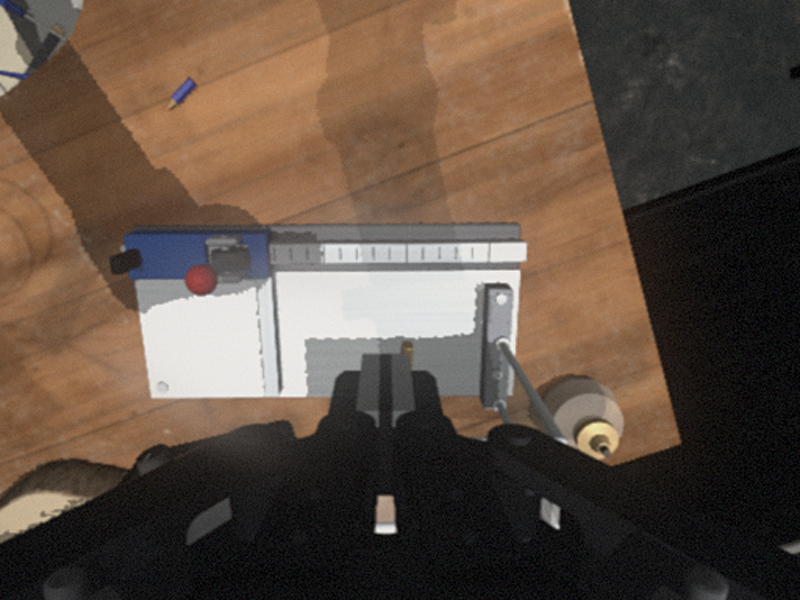

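Wrist view (800x600): bed far edge at row 396 from (151,397); fence top (484–511, 285–405); bar (263–281, 280–395); fin (126,260); knob (201,279); gauge edge-on (407,350).

Run:
```python
from h import *
import pickle
f=pickle.load(open("w1.pkl","rb"));fr=pickle.load(open("fr0.pkl","rb"))
w=lambda u,v:((u+.5)*.64-.5,(v+.5)*.64-.5)
P={n:onz(f,w(*p),z) for n,p,z in[("bedFR",(151,397),.012),("bedR near",(139,281),.012),("bed far@485",(484,397),.012),("fenceTop near",(485,285),.034),("fenceTop far",(485,405),.034),("barface near",(272,281),.032),("barface far",(281,393),.032),("barback near",(262,281),.032),("fin",(124,260),.067),("knob",(201,279),.110),("gaugetop",(407,343),.052),("rail end",(526,253),.028),("baseNL",(520,224),.005)]}
yaw=.163;R=np.array([[np.cos(yaw),-np.sin(yaw)],[np.sin(yaw),np.cos(yaw)]])
O=np.array([.520,.1365])
for n in P:print(n,P[n].round(4),"jig",(R.T@(P[n][:2]-O)*1000).round(1))
k=tri([ray(f,w(201,279)),ray(fr["scene"],(231.6,199.7)),ray(fr["top"],(565/5+124.6,286/5+159.6))]);print("knob tri",k,(R.T@(k[:2]-O)*1000).round(1))
g=tri([ray(f,w(407,350)),ray(fr["scene"],(262/5+179.6,265/5+139.6))]);print("gauge",g,(R.T@(g[:2]-O)*1000).round(1))
```

```text
bedFR [ 0.6158 -0.0066  0.012 ] jig [  71.4 -156.7]
bedR near [ 0.511  -0.0212  0.012 ] jig [ -34.5 -154.2]
bed far@485 [0.5681 0.2841 0.012 ] jig [ 71.4 137.8]
fenceTop near [0.4627 0.258  0.034 ] jig [-36.8 129.2]
fenceTop far [0.565  0.2802 0.034 ] jig [ 67.7 134.5]
barface near [0.4873 0.0913 0.032 ] jig [-39.6 -39.3]
barface far [0.5829 0.1091 0.032 ] jig [ 57.6 -37.2]
barback near [0.4886 0.0835 0.032 ] jig [-39.6 -47.2]
fin [ 0.4791 -0.0085  0.067 ] jig [ -63.9 -136.4]
knob [0.4711 0.0604 0.11  ] jig [-60.6 -67.2]
gaugetop [0.5141 0.2037 0.052 ] jig [ 5.1 67.3]
rail end [0.4333 0.2858 0.028 ] jig [-61.3 161.3]
baseNL [0.414  0.2822 0.005 ] jig [-81. 161.]
knob tri [0.47125598 0.06043321 0.10988837] [-60.4 -67.1]
gauge [0.53654277 0.20583522 0.03015034] [27.6 65.7]
```

Request:
drive_tool(
  steps=[
    [-0.25,-0.2,0,-0.2,0,0,-1],
    [-0.5,-0.4,0,-0.4,0,0,-1],
    [-0.75,-0.6,0,-0.6,0,0,-1],
    [-1,-0.7,0,-0.8,0,0,-1],
    [-1,-0.7,0,-1,0,0,-1],
    [-1,-0.7,0,-1,0,0,-1],
  ],
)

```text
time: 2.62
ee_pos: [0.5508, 0.1142, 0.3082]
orientation: [-0.02, -0.074, 0.966, 0.246]
contact_force: [0.0, -1.5, -0.4]
finger_gap: -0.002
grasp_force: 0.0
```

Request:
drive_tool(
  steps=[
    [0,-0.1,0.2,-0.2,0,0,-1],
    [0,-0.3,0.5,-0.4,0,0,-1],
    [0,-0.5,0.9,-0.4,0,0,-1],
    [0,-0.5,0.9,-0.4,0,0,-1],
  ],
)

```text
time: 2.95
ee_pos: [0.5438, 0.1194, 0.2011]
orientation: [-0.035, -0.075, 0.936, 0.341]
contact_force: [-1.9, -0.0, -0.5]
finger_gap: 0.0
grasp_force: 0.0
```

```bash
cat >> h.py <<'E'
yaw=.17;O=np.array([.5236,.139,0]);J=np.array([[np.cos(yaw),-np.sin(yaw),0],[np.sin(yaw),np.cos(yaw),0],[0,0,1]])
def status(target=None):
    s=manip.sense();R=rot(s["orientation"]);p=J.T@(s["ee_pos"]-O)
    print("t",s["time"],"jig mm",(p*1000).round(1),"F",(J.T@s["contact_force"]).round(1))
    print("tool axes in jig (cols)",(J.T@R).round(3).tolist())
    if target is not None: print("tool delta /10cm",(R.T@J@(np.array(target)/1000-p)*10).round(3))
E
python3 -c "
from h import *
status([30,-10,54]);print(manip.sense()['qpos'].round(2))"
```

```text
t 2.95 jig mm [ 16.6 -22.7 201.1] F [-1.9  0.3 -0.5]
tool axes in jig (cols) [[-1.0, 0.014, -0.007], [0.006, 0.765, 0.644], [0.014, 0.644, -0.765]]
tool delta /10cm [-0.154 -0.848  1.206]
[ 0.04  0.57 -0.01  2.02 -0.88  0.95  2.44]
```

Request:
drive_tool(
  steps=[
    [-0.05,-0.2,0.3,0,0,0,-1],
    [-0.1,-0.4,0.6,0,0,0,-1],
    [-0.13,-0.6,0.85,0,0,0,-1],
    [-0.13,-0.7,1,0,0,0,-1],
    [-0.13,-0.7,1,0,0,0,-1],
  ],
)

```text
time: 3.37
ee_pos: [0.5579, 0.135, 0.0848]
orientation: [-0.031, -0.078, 0.936, 0.343]
contact_force: [-0.6, 0.3, -0.0]
finger_gap: -0.001
grasp_force: 0.0
```

Run:
```python
from h import *
status([30,10,54])
s,f=wrist()
cv2.imwrite("pics/w2.png",f["pixels"][:,:,::-1])
```

```text
t 3.3667 jig mm [33.2 -9.7 84.8] F [-0.6  0.4 -0. ]
tool axes in jig (cols) [[-1.0, 0.005, -0.002], [0.003, 0.763, 0.646], [0.005, 0.646, -0.763]]
tool delta /10cm [ 0.031 -0.049  0.363]
```

View pics/w2.png

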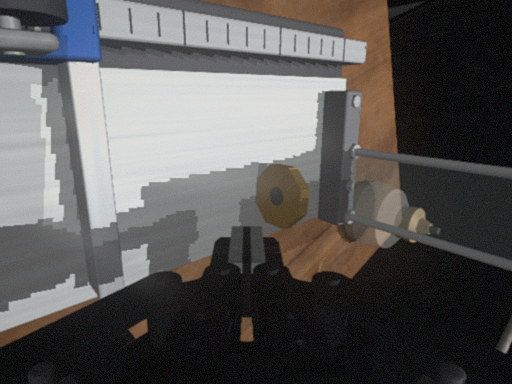

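Wrist view: gauge face with its dot at (277,196), fingertip at (247,230), fence top near corner (324,92), bar at (65–100,62)–(95–122,290).

Run:
```python
from h import *
s=manip.sense();f={}
import sys
s,f=wrist()
j=lambda X:(J.T@(X-O)*1000).round(1)
print("dot z32",j(onz(f,(277,196),.032)))
print("fence near face top",j(onz(f,(324,92),.034)),"barface near",j(onz(f,(99,62),.032)),"barface far",j(onz(f,(122,285),.032)))
print("gauge top edge z52",j(onz(f,(262,166),.052)),j(onz(f,(300,172),.052)))
for p in([30,43.0,177],[28,64,32],[30,60,12]):print(p,proj(f,O+J@(np.array(p)/1000)))
```

```text
dot z32 [32.1 63.3 32. ]
fence near face top [-34.4 104.9  34. ] barface near [-46.2 -41.7  32. ] barface far [ 56.  -42.8  32. ]
gauge top edge z52 [ 4.  30.9 52. ] [12.1 62.1 52. ]
[30, 43.0, 177] [567.54656917 306.92748224]
[28, 64, 32] [277.8740888  189.90197367]
[30, 60, 12] [253.36866238 187.74113191]
```

Request:
drive_tool(
  steps=[
    [0,0.02,0.15,0,0,0,-1],
    [0,0.05,0.3,0,0,0,-1],
    [0,0.07,0.46,0,0,0,-1],
    [0,0.07,0.46,0,0,0,-1],
  ],
)

```text
time: 3.8
ee_pos: [0.5538, 0.1697, 0.0574]
orientation: [-0.028, -0.078, 0.936, 0.343]
contact_force: [0.0, -0.1, 0.8]
finger_gap: 0.0
grasp_force: 0.0
```

Request:
drive_tool(
  steps=[
    [0,0.04,0.03,0,0,0,-1],
    [0,0.08,0.07,0,0,0,-1],
    [0,0.12,0.1,0,0,0,-1],
    [0,0.15,0.13,0,0,0,-1],
    [0,0.18,0.15,0,0,0,-1],
    [0,0.2,0.17,0,0,0,-1],
    [0,0.22,0.19,0,0,0,-1],
  ],
)

```text
time: 4.38
ee_pos: [0.5501, 0.1943, 0.0548]
orientation: [-0.028, -0.076, 0.936, 0.342]
contact_force: [-0.5, -1.0, 0.1]
finger_gap: 0.003
grasp_force: 0.0
```

Run:
```python
from h import *
status()
s,f=wrist()
cv2.imwrite("pics/w3.png",f["pixels"][60:300,130:450,::-1])
```

```text
t 4.3833 jig mm [35.4 50.  54.8] F [-0.7 -0.9  0.1]
tool axes in jig (cols) [[-1.0, 0.007, 0.006], [0.009, 0.765, 0.644], [-0.0, 0.644, -0.765]]
```

View pics/w3.png

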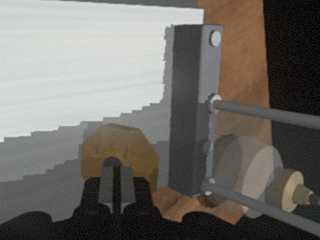

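The gauge is at crop (120,155), partly hidden and possibly leaning against the fingertip. I'll push a bit further, then retract.

Request:
drive_tool(
  steps=[
    [0,0.02,0.02,0,0,0,-1],
    [0,0.05,0.04,0,0,0,-1],
    [0,0.08,0.07,0,0,0,-1],
    [0,0.1,0.085,0,0,0,-1],
    [0,0.11,0.095,0,0,0,-1],
    [0,0.11,0.095,0,0,0,-1],
  ],
)

```text
time: 4.93
ee_pos: [0.5474, 0.2091, 0.0546]
orientation: [-0.028, -0.076, 0.936, 0.342]
contact_force: [0.7, -0.1, -0.0]
finger_gap: 0.006
grasp_force: 0.0
```

Request:
drive_tool(
  steps=[
    [0,-0.1,-0.2,0,0,0,-1],
    [0,-0.2,-0.4,0,0,0,-1],
    [0,-0.25,-0.7,0,0,0,-1],
    [0,-0.25,-1,0,0,0,-1],
    [0,-0.25,-1,0,0,0,-1],
  ],
)

```text
time: 5.35
ee_pos: [0.5649, 0.1204, 0.1175]
orientation: [-0.023, -0.073, 0.937, 0.339]
contact_force: [0.9, -0.2, 0.4]
finger_gap: -0.0
grasp_force: 0.0
```

Run:
```python
from h import *
status()
s,f=wrist()
import pickle;pickle.dump(f,open("w4.pkl","wb"))
cv2.imwrite("pics/w4.png",f["pixels"][:,:,::-1])
```

```text
t 5.35 jig mm [ 37.6 -25.3 117.5] F [ 0.9 -0.3  0.4]
tool axes in jig (cols) [[-1.0, 0.009, 0.015], [0.016, 0.768, 0.64], [-0.006, 0.64, -0.769]]
```

View pics/w4.png

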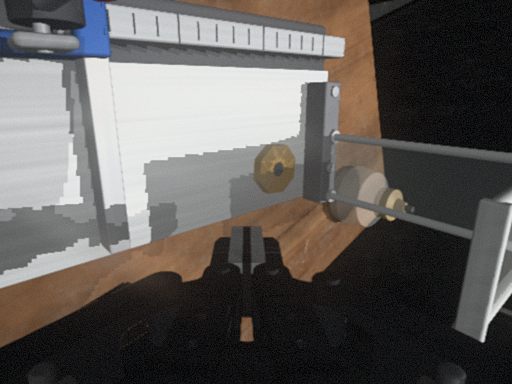

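The gauge is now flat, with its dot at (278,170). Next I'll lift, untilt and go behind the fin.

Request:
drive_tool(
  steps=[
    [0,0.1,-0.3,0.1,0,0,-1],
    [0,0.2,-0.6,0.3,0,0,-1],
    [0,0.3,-0.9,0.5,0,0,-1],
    [0,0.33,-1,0.7,0,0,-1],
    [0,0.33,-1,0.9,0,0,-1],
    [0,0.33,-1,1,0,0,-1],
    [0,0.33,-1,1,0,0,-1],
  ],
)

```text
time: 5.98
ee_pos: [0.5661, 0.0928, 0.2128]
orientation: [-0.009, -0.084, 0.991, 0.1]
contact_force: [-0.4, 0.9, -1.7]
finger_gap: 0.002
grasp_force: 0.0
```

Request:
drive_tool(
  steps=[
    [0.2,-0.2,-0.05,0.1,0,0,-1],
    [0.5,-0.5,-0.1,0.2,0,0,-1],
    [0.8,-0.8,-0.15,0.3,0,0,-1],
    [1,-1,-0.2,0.4,0,0,-1],
    [1,-1,-0.2,0.4,0,0,-1],
    [1,-1,-0.2,0.4,0,0,-1],
  ],
)

```text
time: 6.48
ee_pos: [0.4829, -0.0301, 0.2115]
orientation: [-0.002, -0.079, 0.997, 0.001]
contact_force: [-0.2, -0.2, -0.2]
finger_gap: 0.004
grasp_force: 0.0
```

Run:
```python
from h import *
import pickle
f=pickle.load(open("w4.pkl","rb"))
j=lambda X:(J.T@(X-O)*1000).round(1)
print("gauge",j(onz(f,(278,170),.020)))
status([-66,-180,80])
s,f=wrist();pickle.dump(f,open("w5.pkl","wb"))
cv2.imwrite("pics/w5.png",f["pixels"][:,:,::-1])
```

```text
gauge [33.6 90.8 20. ]
t 6.4833 jig mm [ -68.8 -159.8  211.5] F [-0.3 -0.2 -0.2]
tool axes in jig (cols) [[-1.0, 0.011, -0.003], [0.011, 1.0, 0.002], [0.003, 0.002, -1.0]]
tool delta /10cm [-0.034 -0.204  1.314]
```

View pics/w5.png

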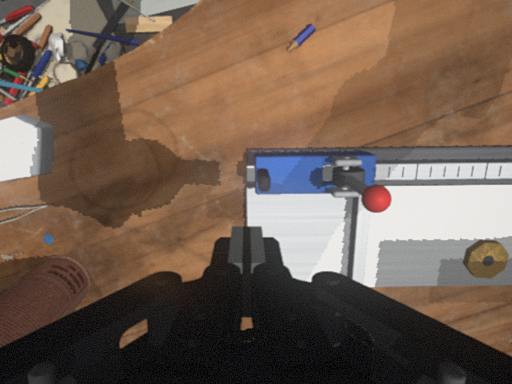

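Wrist view: fin (264,180), rail end (250,175), knob (376,199), bar (350–368), gauge (487,260), can lower left (45,310), wax (20,145).

Run:
```python
from h import *
import pickle
f=pickle.load(open("w5.pkl","rb"));T=pickle.load(open("fr0.pkl","rb"))["top"]
j=lambda X:(J.T@(X-O)*1000).round(1)
print("fin",j(onz(f,(264,180),.067)),"railend",j(onz(f,(250,174),.028)),"bar face",j(onz(f,(368,205),.032)),"knob",j(onz(f,(376.5,199),.11)))
print("can",j(onz(T,(517*.64,250*.64),.2)),"wax",j(onz(T,(525*.64,327*.64),.02)),"shade",j(onz(T,(600*.64,257*.64),.2)))
p=f["pixels"][180,255:280];print(p.sum(1).tolist())
```

```text
fin [ -68.  -144.8   67. ] railend [ -64.1 -155.9   28. ] bar face [-33.5 -43.7  32. ] knob [-64.2 -67.7 110. ]
can [  48.7 -353.   200. ] wax [ -89.  -384.6   20. ] shade [  13.1 -497.4  200. ]
[286, 275, 239, 229, 222, 219, 241, 250, 240, 260, 254, 266, 269, 229, 243, 333, 406, 413, 396, 409, 413, 430, 428, 426, 429]
```

Request:
drive_tool(
  steps=[
    [-0.03,-0.15,0.1,0,0,0,-1],
    [-0.03,-0.28,0.4,0,0,0,-1],
    [-0.03,-0.28,0.7,0,0,0,-1],
    [-0.03,-0.28,1,0,0,0,-1],
    [-0.03,-0.28,1,0,0,0,-1],
  ],
)

```text
time: 6.95
ee_pos: [0.4906, -0.0553, 0.1077]
orientation: [-0.004, -0.081, 0.997, 0.001]
contact_force: [-0.3, 1.0, -0.4]
finger_gap: 0.002
grasp_force: 0.0
```

Request:
drive_tool(
  steps=[
    [0,0,0.2,0,0,0,-1],
    [0,0,0.4,0,0,0,-1],
    [0,0,0.49,0,0,0,-1],
    [0,0,0.49,0,0,0,-1],
    [0,0,0.49,0,0,0,-1],
  ],
)

```text
time: 7.37
ee_pos: [0.4931, -0.0562, 0.0638]
orientation: [0.0, -0.081, 0.997, 0.0]
contact_force: [0.3, -0.3, 1.3]
finger_gap: -0.001
grasp_force: 0.0
```

```bash
python3 -c "
from h import *
status([-66,-45,61])"
```

```text
t 7.3667 jig mm [ -63.1 -187.2   63.8] F [ 0.3 -0.4  1.3]
tool axes in jig (cols) [[-1.0, 0.008, 0.0], [0.008, 1.0, 0.001], [-0.0, 0.001, -1.0]]
tool delta /10cm [0.041 1.422 0.029]
```

Request:
drive_tool(
  steps=[
    [0.03,0.08,0.02,0,0,0,-1],
    [0.03,0.16,0.02,0,0,0,-1],
    [0.03,0.24,0.02,0,0,0,-1],
    [0.03,0.32,0.02,0,0,0,-1],
    [0.03,0.4,0.02,0,0,0,-1],
    [0.03,0.48,0.02,0,0,0,-1],
    [0.03,0.56,0.02,0,0,0,-1],
    [0.03,0.64,0.02,0,0,0,-1],
    [0.03,0.72,0.02,0,0,0,-1],
    [0.03,0.8,0.02,0,0,0,-1],
    [0.03,0.88,0.02,0,0,0,-1],
    [0.03,0.95,0.02,0,0,0,-1],
    [0.03,1,0.02,0,0,0,-1],
    [0.03,1,0.02,0,0,0,-1],
    [0.03,1,0.02,0,0,0,-1],
  ],
)

```text
time: 8.62
ee_pos: [0.4735, 0.0426, 0.0613]
orientation: [-0.0, -0.081, 0.997, 0.0]
contact_force: [-0.4, 0.6, -0.4]
finger_gap: 0.001
grasp_force: 0.0
```

Run:
```python
from h import *
import pickle
status()
s,f=wrist();pickle.dump(f,open("w6.pkl","wb"))
p=f["pixels"].astype(int)
m=(p[...,0]>110)&(p[...,1]<70)&(p[...,2]<70);n,l,st,c=cv2.connectedComponentsWithStats(m.astype(np.uint8))
for i in range(1,n):
    if st[i,4]>40:print("red",st[i],c[i],(J.T@(onz(f,c[i],.11)-O)*1000).round(1))
m=(p[...,0]>90)&(p[...,0]>1.9*p[...,2])&(p[...,1]>.65*p[...,0]);n,l,st,c=cv2.connectedComponentsWithStats(m.astype(np.uint8))
for i in range(1,n):
    if st[i,4]>60:print("brass",st[i],c[i],(J.T@(onz(f,c[i],.02)-O)*1000).round(1))
```

```text
t 8.6167 jig mm [-65.7 -86.5  61.3] F [-0.3  0.7 -0.4]
tool axes in jig (cols) [[-1.0, 0.008, 0.0], [0.008, 1.0, 0.001], [-0.0, 0.001, -1.0]]
brass [    0     0   487   207 66025] [216.57590307  86.39133661] [-136.7  -99.9   20. ]
brass [483  15  23  24 200] [493.715  27.225] [-161.5   26.3   20. ]
brass [464  36  34  20 146] [478.84931507  44.        ] [-154.5   20.8   20. ]
brass [492  72  15  12  86] [499.40697674  77.43023256] [-139.8   33.1   20. ]
brass [456  87  21  19 144] [465.51388889  95.44444444] [-131.7   18.5   20. ]
brass [437 139  22  14  86] [447.44186047 145.12790698] [-108.    13.5   20. ]
brass [492 149  20  17 116] [503.92241379 157.71551724] [-101.5   42.7   20. ]
brass [484 165  28  17 166] [501.77108434 175.34939759] [-92.4  43.4  20. ]
brass [  0 179  31  26 231] [ 14.36796537 191.9004329 ] [ -85.5 -205.4   20. ]
brass [  0 233  15  18  87] [  5.29885057 240.25287356] [ -58.6 -215.4   20. ]
brass [ 49 257  22  17 153] [ 59.2745098  265.48366013] [ -43.4 -188.8   20. ]
brass [ 82 266  15  14  77] [ 88.19480519 271.64935065] [ -39.5 -173.5   20. ]
brass [  0 279  44  34 439] [ 16.64009112 292.57630979] [ -26.8 -215.3   20. ]
brass [  14  292   69   43 1141] [ 47.27782647 312.25153374] [ -13.9 -200.3   20. ]
brass [  0 331  19  16 120] [  6.15  338.675] [   3.8 -227.3   20. ]
brass [119 332   9  16  88] [123.11363636 340.68181818] [   5.7 -159.    20. ]
```

Request:
drive_tool(
  steps=[
    [0,0.07,0,0,0,0,-1],
    [0,0.14,0,0,0,0,-1],
    [0,0.21,0,0,0,0,-1],
    [0,0.28,0,0,0,0,-1],
    [0,0.34,0,0,0,0,-1],
    [0,0.39,0,0,0,0,-1],
    [0,0.43,0,0,0,0,-1],
    [0,0.45,0,0,0,0,-1],
    [0,0.45,0,0,0,0,-1],
  ],
)

```text
time: 9.42
ee_pos: [0.466, 0.087, 0.0614]
orientation: [-0.0, -0.081, 0.997, 0.0]
contact_force: [-0.6, -0.5, 0.4]
finger_gap: -0.001
grasp_force: 0.0
```

Run:
```python
from h import *
import pickle
status()
T=manip.grab_frame("top");S=manip.grab_frame("scene");pickle.dump((T,S),open("ts7.pkl","wb"))
for f,nm in((T,"T"),(S,"S")):
    p=f["pixels"].astype(int)
    m=(p[...,0]>90)&(p[...,0]>2*p[...,1])&(p[...,0]>2*p[...,2]);n,l,st,c=cv2.connectedComponentsWithStats(m.astype(np.uint8))
    for i in range(1,n):
        X=(J.T@(onz(f,c[i],.11)-O)*1000).round(1)
        if st[i,4]>3 and abs(X[:2]).max()<200:print(nm,"red",st[i],c[i],X)
a=cv2.resize(T["pixels"][155:250,120:280,::-1],(800,475),interpolation=cv2.INTER_CUBIC)
cv2.imwrite("pics/t7.png",a)
```

```text
t 9.4167 jig mm [-65.5 -41.5  61.4] F [-0.6 -0.4  0.4]
tool axes in jig (cols) [[-1.0, 0.008, -0.0], [0.008, 1.0, 0.001], [0.0, 0.001, -1.0]]
S red [209 183   5   5  20] [210.75 184.75] [-62.9  55.9 110. ]
S red [266 195   2   3   5] [266.6 195.8] [  38.1 -129.6  110. ]
```

Request:
drive_tool(
  steps=[
    [0,0.01,0,0,0,0,-1],
    [0,0.02,0,0,0,0,-1],
    [0,0.03,0,0,0,0,-1],
    [0,0.04,0,0,0,0,-1],
    [0,0.04,0,0,0,0,-1],
  ],
)

```text
time: 9.93
ee_pos: [0.4655, 0.09, 0.0614]
orientation: [-0.0, -0.08, 0.997, -0.0]
contact_force: [0.6, -1.1, 0.7]
finger_gap: 0.001
grasp_force: 1.0
```

Request:
drive_tool(
  steps=[
    [0,0.01,0,0,0,0,-1],
    [0,0.02,0,0,0,0,-1],
    [0,0.03,0,0,0,0,-1],
  ],
)

```text
time: 10.18
ee_pos: [0.465, 0.093, 0.0614]
orientation: [-0.0, -0.08, 0.997, -0.0]
contact_force: [-0.2, -2.0, -0.4]
finger_gap: 0.001
grasp_force: 1.1
```

```bash
cat >> h.py <<'E'
def knob(z=.11):
    f=manip.grab_frame("scene");p=f["pixels"].astype(int)
    m=(p[...,0]>90)&(p[...,0]>2*p[...,1])&(p[...,0]>2*p[...,2]);n,l,st,c=cv2.connectedComponentsWithStats(m.astype(np.uint8))
    for i in range(1,n):
        X=(J.T@(onz(f,c[i],z)-O)*1000).round(1)
        if st[i,4]>8 and abs(X[:2]).max()<200:print("red",st[i],c[i],X)
E
python3 - <<'E'
from h import *
status();knob()
import pickle
f0=pickle.load(open("fr0.pkl","rb"))["scene"];p=f0["pixels"].astype(int)
m=(p[...,0]>90)&(p[...,0]>2*p[...,1])&(p[...,0]>2*p[...,2]);n,l,st,c=cv2.connectedComponentsWithStats(m.astype(np.uint8))
for i in range(1,n):
    X=(J.T@(onz(f0,c[i],.11)-O)*1000).round(1)
    if st[i,4]>8 and abs(X[:2]).max()<200:print("init",st[i],X)
E
```

```text
t 10.1833 jig mm [-65.5 -35.4  61.4] F [-0.6 -2.  -0.4]
tool axes in jig (cols) [[-1.0, 0.009, -0.0], [0.009, 1.0, -0.0], [0.0, -0.0, -1.0]]
red [208 182   5   5  19] [209.63157895 184.        ] [-63.   62.6 110. ]
init [230 197   4   5  19] [-62.2 -64.7 110. ]
```

Request:
drive_tool(
  steps=[
    [0,0.01,0,0,0,0,-1],
    [0,0.02,0,0,0,0,-1],
    [0,0.02,0,0,0,0,-1],
  ],
)

```text
time: 10.48
ee_pos: [0.4646, 0.0954, 0.0614]
orientation: [-0.0, -0.081, 0.997, 0.0]
contact_force: [-0.6, -2.2, -0.4]
finger_gap: 0.001
grasp_force: 0.7
```

Request:
drive_tool(
  steps=[
    [0,0.01,0,0,0,0,-1],
    [0,0.02,0,0,0,0,-1],
    [0,0.02,0,0,0,0,-1],
  ],
)

```text
time: 10.73
ee_pos: [0.4644, 0.0968, 0.0614]
orientation: [-0.0, -0.08, 0.997, -0.0]
contact_force: [-0.3, -3.3, -0.7]
finger_gap: -0.004
grasp_force: 1.5
```

Request:
drive_tool(
  steps=[
    [0,0.01,0,0,0,0,-1],
    [0,0.02,0,0,0,0,-1],
    [0,0.02,0,0,0,0,-1],
  ],
)

```text
time: 10.98
ee_pos: [0.4643, 0.0969, 0.0614]
orientation: [0.0, -0.079, 0.997, -0.001]
contact_force: [0.9, -6.9, -0.7]
finger_gap: 0.002
grasp_force: 3.4
```

Request:
drive_tool(
  steps=[
    [0,0.01,0,0,0,0,-1],
    [0,0.02,0,0,0,0,-1],
    [0,0.02,0,0,0,0,-1],
  ],
)

```text
time: 11.23
ee_pos: [0.4642, 0.0971, 0.0615]
orientation: [0.001, -0.079, 0.997, -0.002]
contact_force: [0.2, -10.9, -0.7]
finger_gap: -0.003
grasp_force: 5.3
```

Run:
```python
from h import *
status();knob()
```

```text
t 11.2333 jig mm [-65.6 -31.3  61.5] F [ -1.7 -10.8  -0.7]
tool axes in jig (cols) [[-1.0, 0.013, 0.001], [0.013, 1.0, -0.005], [-0.001, -0.005, -1.0]]
red [207 182   5   5  18] [208.88888889 183.72222222] [-63.9  65.9 110. ]
```

Request:
drive_tool(
  steps=[
    [0,-0.1,0,0,0,0,-1],
    [0,-0.2,-0.1,0,0,0,-1],
    [0,-0.2,-0.4,0,0,0,-1],
    [0,-0.2,-0.7,0,0,0,-1],
    [0,-0.2,-1,0,0,0,-1],
    [0,-0.2,-1,0,0,0,-1],
  ],
)

```text
time: 11.78
ee_pos: [0.4703, 0.0819, 0.1664]
orientation: [0.005, -0.081, 0.997, 0.001]
contact_force: [0.2, 0.5, 0.7]
finger_gap: 0.001
grasp_force: 0.0
```

Request:
drive_tool(
  steps=[
    [0,0.1,-0.3,0,0,0,-1],
    [0,0.3,-0.5,0,0,0,-1],
    [0,0.5,-0.5,0,0,0,-1],
    [0,0.5,-0.5,0,0,0,-1],
    [0,0.5,-0.5,0,0,0,-1],
  ],
)

```text
time: 12.2
ee_pos: [0.4588, 0.1322, 0.212]
orientation: [0.0, -0.082, 0.997, 0.001]
contact_force: [0.0, -0.0, 0.2]
finger_gap: 0.001
grasp_force: 0.0
```

Run:
```python
from h import *
import pickle
status()
s,f=wrist();pickle.dump(f,open("w8.pkl","wb"))
cv2.imwrite("pics/w8.png",cv2.resize(f["pixels"][100:340,180:500,::-1],(800,600),interpolation=cv2.INTER_CUBIC))
```

```text
t 12.2 jig mm [-65.    4.2 212. ] F [ 0.  -0.   0.2]
tool axes in jig (cols) [[-1.0, 0.005, 0.001], [0.005, 1.0, 0.001], [-0.001, 0.001, -1.0]]
```

View pics/w8.png

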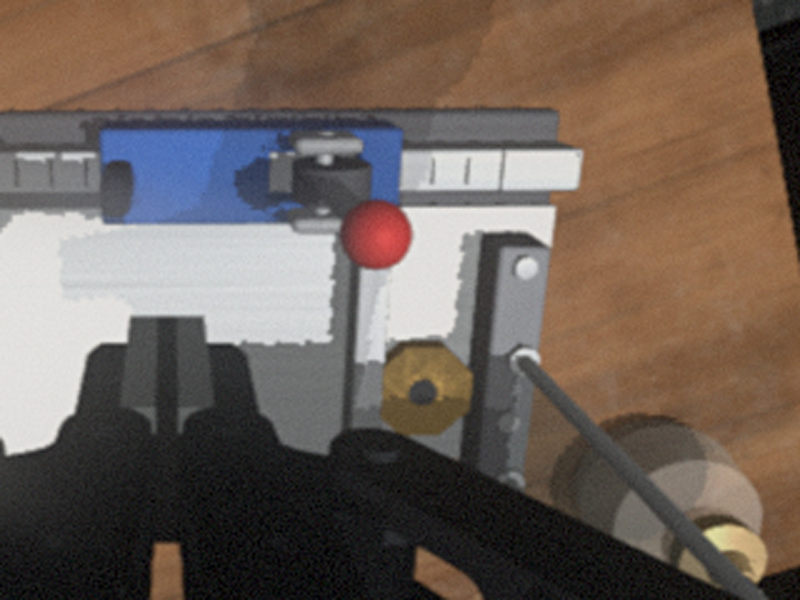

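Gauge snug between bar (crop 345–385) and fence (crop 478), lever upright with its knob at crop (377,235). Now the lever.

Request:
drive_tool(
  steps=[
    [0,0.05,0.2,0,0,0,-1],
    [0,0.1,0.5,0,0,0,-1],
    [0,0.15,0.8,0,0,0,-1],
    [0,0.15,0.97,0,0,0,-1],
    [0,0.15,0.97,0,0,0,-1],
    [0,0.15,0.97,0,0,0,-1],
  ],
)

```text
time: 12.75
ee_pos: [0.456, 0.1438, 0.1137]
orientation: [-0.001, -0.08, 0.997, -0.001]
contact_force: [0.6, 0.9, 0.4]
finger_gap: 0.004
grasp_force: 0.0
```

Run:
```python
from h import *
import pickle
f=pickle.load(open("w8.pkl","rb"))
j=lambda X:(J.T@(X-O)*1000).round(1)
print("knob",j(onz(f,(330.6,193.8),.11)),"bar face",j(onz(f,(180+386/2.5,100+300/2.5),.032)),"fence top face",j(onz(f,(180+497/2.5,100+250/2.5),.034)))
status();knob()
```

```text
knob [-64.5  63.9 110. ] bar face [-14.5  89.7  32. ] fence top face [-35.2 129.8  34. ]
t 12.75 jig mm [-65.8  16.2 113.7] F [0.7 0.8 0.4]
tool axes in jig (cols) [[-1.0, 0.011, -0.003], [0.011, 1.0, -0.001], [0.003, -0.001, -1.0]]
red [207 182   5   5  21] [209.14285714 183.80952381] [-63.5  64.9 110. ]
```

Request:
drive_tool(
  steps=[
    [0,0.08,0,0,0,0,-1],
    [0,0.16,0,0,0,0,-1],
    [0,0.23,0,0,0,0,-1],
    [0,0.3,0,0,0,0,-1],
    [0,0.37,0.01,0,0,0,-1],
    [0,0.44,0.03,0,0,0,-1],
    [0,0.5,0.05,0,0,0,-1],
    [0,0.56,0.08,0,0,0,-1],
    [0,0.62,0.11,0,0,0,-1],
    [0,0.68,0.14,0,0,0,-1],
    [0,0.72,0.16,0,0,0,-1],
    [0,0.72,0.16,0,0,0,-1],
  ],
)

```text
time: 13.8
ee_pos: [0.4446, 0.2161, 0.0976]
orientation: [-0.001, -0.081, 0.997, -0.001]
contact_force: [-0.2, -2.3, -0.6]
finger_gap: 0.001
grasp_force: 0.8
```

Run:
```python
from h import *
status();knob(.086);knob(.1)
```

```text
t 13.8 jig mm [-64.8  89.4  97.6] F [-0.6 -2.2 -0.6]
tool axes in jig (cols) [[-1.0, 0.009, -0.001], [0.009, 1.0, -0.001], [0.001, -0.001, -1.0]]
```

Request:
drive_tool(
  steps=[
    [0,-0.12,0,0,0,0,-1],
    [0,-0.12,-0.15,0,0,0,-1],
    [0,-0.1,-0.35,0,0,0,-1],
    [0,0.1,-0.35,0,0,0,-1],
    [0,0.27,-0.35,0,0,0,-1],
    [0,0.27,-0.35,0,0,0,-1],
    [0,0.27,-0.25,0,0,0,-1],
    [0,0.27,-0.18,0,0,0,-1],
    [0,0.28,-0.11,0,0,0,-1],
    [0,0.29,-0.04,0,0,0,-1],
    [0,0.3,0.03,0,0,0,-1],
    [0,0.31,0.09,0,0,0,-1],
    [0,0.32,0.14,0,0,0,-1],
    [0,0.33,0.18,0,0,0,-1],
  ],
)

```text
time: 15.07
ee_pos: [0.4394, 0.2479, 0.0795]
orientation: [-0.001, -0.08, 0.997, -0.001]
contact_force: [0.1, 1.5, 1.6]
finger_gap: 0.0
grasp_force: 1.0
```

Run:
```python
from h import *
status();knob(.05)
```

```text
t 15.0667 jig mm [-64.5 121.6  79.5] F [0.4 1.5 1.6]
tool axes in jig (cols) [[-1.0, 0.01, -0.001], [0.01, 1.0, -0.001], [0.001, -0.001, -1.0]]
red [199 190   5   4  10] [201.  191.5] [-65.6 122.6  50. ]
```

Request:
drive_tool(
  steps=[
    [0,0.01,0.02,0,0,0,-1],
    [0,0.01,0.04,0,0,0,-1],
    [0,0.01,0.06,0,0,0,-1],
    [0,0.01,0.06,0,0,0,-1],
  ],
)

```text
time: 15.45
ee_pos: [0.4395, 0.2498, 0.0742]
orientation: [-0.0, -0.08, 0.997, -0.0]
contact_force: [-0.5, 1.1, -0.4]
finger_gap: -0.0
grasp_force: 0.0
```

Request:
drive_tool(
  steps=[
    [0,0,0.01,0,0,0,-1],
    [0,0,0.02,0,0,0,-1],
    [0,0,0.02,0,0,0,-1],
  ],
)

```text
time: 15.7
ee_pos: [0.4395, 0.2502, 0.0725]
orientation: [-0.0, -0.081, 0.997, 0.0]
contact_force: [-0.7, 0.4, 2.8]
finger_gap: 0.0
grasp_force: 1.2
```

Request:
drive_tool(
  steps=[
    [0,0,0.01,0,0,0,-1],
    [0,0,0.02,0,0,0,-1],
    [0,0,0.02,0,0,0,-1],
  ],
)

```text
time: 15.95
ee_pos: [0.4396, 0.2504, 0.0716]
orientation: [-0.0, -0.081, 0.997, 0.001]
contact_force: [-2.3, -0.1, 14.9]
finger_gap: 0.002
grasp_force: 7.4
```

Hit the end stop at 15 N with the knob level. Retreating and checking.

Request:
drive_tool(
  steps=[
    [0,0,0,0,0,0,-1],
    [0,0,0,0,0,0,-1],
    [0,0,-0.1,0,0,0,-1],
    [0.1,0,-0.3,0,0,0,-1],
    [0.2,-0.1,-0.6,0,0,0,-1],
    [0.3,-0.2,-0.9,0,0,0,-1],
    [0.3,-0.3,-1,0,0,0,-1],
    [0.3,-0.3,-1,0,0,0,-1],
  ],
)

```text
time: 16.62
ee_pos: [0.416, 0.2139, 0.1727]
orientation: [0.002, -0.079, 0.997, 0.001]
contact_force: [1.1, 0.7, -0.3]
finger_gap: 0.0
grasp_force: 0.0
```

Request:
drive_tool(
  steps=[
    [0,-0.3,-0.2,0,0,0,-1],
    [0,-0.6,-0.4,0,0,0,-1],
    [0,-0.6,-0.4,0,0,0,-1],
    [0,-0.6,-0.4,0,0,0,-1],
    [0,-0.6,-0.4,0,0,0,-1],
  ],
)

```text
time: 17.03
ee_pos: [0.4244, 0.1569, 0.2096]
orientation: [-0.0, -0.081, 0.997, -0.0]
contact_force: [0.1, 0.5, 0.1]
finger_gap: 0.001
grasp_force: 0.0
```

Run:
```python
from h import *
status();knob(.044)
s,f=wrist();p=f["pixels"].astype(int);j=lambda X:(J.T@(X-O)*1000).round(1)
m=(p[...,0]>90)&(p[...,0]>2*p[...,1])&(p[...,0]>2*p[...,2]);n,l,st,c=cv2.connectedComponentsWithStats(m.astype(np.uint8))
for i in range(1,n):
    if st[i,4]>60:print("red",st[i],j(onz(f,c[i],.044)))
# profile along jig y across bar/gauge/fence: at x=-10 (bar face) z=.032 and fence z=.034
g=p.sum(2)
for x,z,r in((-20,.032,range(72,98,1)),(-20,.034,range(120,140,1))):
    print(x,z,[(y,int(g[int(round(v)),int(round(u))])) for y in r for u,v in [proj(f,O+J@(np.array([x,y,z*1000])/1000))] if 0<=u<512 and 0<=v<384])
```

```text
t 17.0333 jig mm [-94.7  34.5 209.6] F [0.1 0.5 0.1]
tool axes in jig (cols) [[-1.0, 0.009, -0.001], [0.009, 1.0, -0.0], [0.001, -0.0, -1.0]]
red [199 191   5   5  13] [201.07692308 192.23076923] [-63.4 126.2  44. ]
red [337 195  19  20 290] [-64.7 125.4  44. ]
-20 0.032 [(72, 345), (73, 334), (74, 256), (75, 216), (76, 354), (77, 530), (78, 581), (79, 580), (80, 583), (81, 584), (82, 564), (83, 570), (84, 572), (85, 585), (86, 580), (87, 584), (88, 594), (89, 641), (90, 662), (91, 652), (92, 649), (93, 655), (94, 647), (95, 653), (96, 658), (97, 657)]
-20 0.034 [(120, 427), (121, 448), (122, 448), (123, 451), (124, 413), (125, 299), (126, 199), (127, 168), (128, 165), (129, 186), (130, 296), (131, 403), (132, 460), (133, 458), (134, 467), (135, 456), (136, 454), (137, 457), (138, 465), (139, 467)]
```

Run:
```python
from h import *
import pickle
f8=pickle.load(open("w8.pkl","rb"));s,f=wrist()
def edge(f,xs,z,a,b,lo=True):
    r=np.arange(a,b,.25);g=f["pixels"].astype(np.float32).sum(2);P=[]
    for x in xs:
        uv=np.array([proj(f,O+J@(np.array([x,y,z])/1000)) for y in r],np.float32)
        P.append(cv2.remap(g,uv[:,:1],uv[:,1:],cv2.INTER_LINEAR)[:,0])
    d=np.diff(cv2.GaussianBlur(np.mean(P,0)[:,None],(1,5),0)[:,0]);i=d.argmax();return r[i]+.125,d[i].round(1)
for n,q in(("before",f8),("after",f)):
    for xs in(np.arange(-32,-20),np.arange(-20,-8)):
        print(n,"bar back",edge(q,xs,32,70,84),"bar front",edge(q,xs,32,84,98),"fence",edge(q,xs,34,124,138))
```

```text
before bar back (np.float64(78.625), np.float32(28.2)) bar front (np.float64(91.125), np.float32(9.4)) fence (np.float64(130.625), np.float32(24.4))
before bar back (np.float64(78.625), np.float32(40.4)) bar front (np.float64(85.375), np.float32(9.8)) fence (np.float64(130.625), np.float32(24.1))
after bar back (np.float64(76.625), np.float32(44.4)) bar front (np.float64(88.375), np.float32(11.3)) fence (np.float64(130.625), np.float32(25.5))
after bar back (np.float64(76.375), np.float32(41.6)) bar front (np.float64(88.875), np.float32(14.8)) fence (np.float64(130.625), np.float32(26.4))
```

The lever is closed, but the stop slipped back about 2 mm, so the gap is about 42 mm and borderline. I'll nudge it forward from behind the fin against the cam's grip.

Request:
drive_tool(
  steps=[
    [-0.1,-0.3,0,0,0,0,-1],
    [-0.2,-0.6,0,0,0,0,-1],
    [-0.29,-0.9,0.1,0,0,0,-1],
    [-0.29,-0.9,0.4,0,0,0,-1],
    [-0.29,-0.9,0.7,0,0,0,-1],
    [-0.29,-0.9,1,0,0,0,-1],
    [-0.29,-0.9,1,0,0,0,-1],
  ],
)

```text
time: 17.77
ee_pos: [0.4644, 0.0725, 0.1058]
orientation: [-0.005, -0.081, 0.997, -0.0]
contact_force: [-1.7, 0.7, 0.8]
finger_gap: 0.003
grasp_force: 0.0
```

Request:
drive_tool(
  steps=[
    [0,0,0.2,0,0,0,-1],
    [0,0,0.4,0,0,0,-1],
    [0,0,0.47,0,0,0,-1],
    [0,0.05,0.47,0,0,0,-1],
    [0,0.1,0.47,0,0,0,-1],
    [0,0.15,0.47,0,0,0,-1],
    [0,0.18,0.47,0,0,0,-1],
    [0,0.2,0.47,0,0,0,-1],
    [0,0.2,0.47,0,0,0,-1],
  ],
)

```text
time: 18.52
ee_pos: [0.4645, 0.093, 0.0641]
orientation: [0.001, -0.081, 0.997, 0.0]
contact_force: [0.2, -0.8, 1.3]
finger_gap: 0.0
grasp_force: 0.0
```

```bash
python3 -c "
from h import *
status([-66,-31,61.5])"
```

```text
t 18.5167 jig mm [-66.  -35.3  64.1] F [ 0.1 -0.8  1.3]
tool axes in jig (cols) [[-1.0, 0.007, 0.001], [0.007, 1.0, 0.0], [-0.001, 0.0, -1.0]]
tool delta /10cm [0.001 0.043 0.026]
```

Request:
drive_tool(
  steps=[
    [0,0.01,0,0,0,0,-1],
    [0,0.02,0,0,0,0,-1],
    [0,0.03,0,0,0,0,-1],
    [0,0.04,0,0,0,0,-1],
    [0,0.04,0,0,0,0,-1],
  ],
)

```text
time: 18.93
ee_pos: [0.4637, 0.0953, 0.0635]
orientation: [0.0, -0.08, 0.997, -0.0]
contact_force: [0.2, -1.4, 1.4]
finger_gap: -0.001
grasp_force: 0.8
```

Request:
drive_tool(
  steps=[
    [0,0.01,0,0,0,0,-1],
    [0,0.02,0,0,0,0,-1],
    [0,0.03,0,0,0,0,-1],
    [0,0.04,0,0,0,0,-1],
    [0,0.04,0,0,0,0,-1],
  ],
)

```text
time: 19.35
ee_pos: [0.4633, 0.0969, 0.0634]
orientation: [0.001, -0.079, 0.997, -0.002]
contact_force: [1.7, -7.8, 0.6]
finger_gap: 0.001
grasp_force: 3.9
```

Request:
drive_tool(
  steps=[
    [0,0.01,0,0,0,0,-1],
    [0,0.02,0,0,0,0,-1],
    [0,0.03,0,0,0,0,-1],
    [0,0.03,0,0,0,0,-1],
  ],
)

```text
time: 19.68
ee_pos: [0.4633, 0.0971, 0.0635]
orientation: [0.001, -0.078, 0.997, -0.003]
contact_force: [1.1, -13.2, 0.3]
finger_gap: 0.003
grasp_force: 6.7
```

Request:
drive_tool(
  steps=[
    [0,0.01,0,0,0,0,-1],
    [0,0.02,0,0,0,0,-1],
    [0,0.03,0,0,0,0,-1],
    [0,0.04,0,0,0,0,-1],
    [0,0.04,0,0,0,0,-1],
  ],
)

```text
time: 20.1
ee_pos: [0.4631, 0.0974, 0.0636]
orientation: [0.002, -0.076, 0.997, -0.006]
contact_force: [1.8, -19.4, 1.3]
finger_gap: 0.001
grasp_force: 10.3
```

Request:
drive_tool(
  steps=[
    [0,-0.08,0,0,0,0,-1],
    [0,-0.25,0,0,0,0,-1],
    [0,-0.3,-0.3,0,0,0,-1],
    [0,-0.3,-0.6,0,0,0,-1],
    [0,-0.3,-0.9,0,0,0,-1],
    [0,-0.3,-1,0,0,0,-1],
    [0,-0.3,-1,0,0,0,-1],
  ],
)

```text
time: 20.68
ee_pos: [0.4682, 0.0782, 0.1655]
orientation: [0.002, -0.081, 0.997, 0.001]
contact_force: [0.1, -0.2, 0.5]
finger_gap: 0.001
grasp_force: 0.0
```

Request:
drive_tool(
  steps=[
    [0,0.2,-0.2,0,0,0,-1],
    [0,0.5,-0.4,0,0,0,-1],
    [0,0.6,-0.48,0,0,0,-1],
    [0,0.6,-0.48,0,0,0,-1],
    [0,0.6,-0.48,0,0,0,-1],
    [0,0.6,-0.48,0,0,0,-1],
  ],
)

```text
time: 21.18
ee_pos: [0.4561, 0.1355, 0.2101]
orientation: [-0.001, -0.08, 0.997, -0.001]
contact_force: [0.1, 0.4, 0.2]
finger_gap: 0.002
grasp_force: 0.0
```

Run:
```python
from h import *
import pickle
status();knob(.044)
f8=pickle.load(open("w8.pkl","rb"));s,f=wrist();pickle.dump(f,open("w9.pkl","wb"))
def edge(f,xs,z,a,b):
    r=np.arange(a,b,.25);g=f["pixels"].astype(np.float32).sum(2);P=[]
    for x in xs:
        uv=np.array([proj(f,O+J@(np.array([x,y,z])/1000)) for y in r],np.float32)
        P.append(cv2.remap(g,uv[:,:1],uv[:,1:],cv2.INTER_LINEAR)[:,0])
    d=np.diff(cv2.GaussianBlur(np.mean(P,0)[:,None],(1,5),0)[:,0]);i=d.argmax();return r[i]+.125,d[i].round(1)
for n,q in(("before",f8),("after",f)):
    for xs in(np.arange(-32,-20),np.arange(-20,-8),np.arange(-8,4)):
        print(n,"bar back",edge(q,xs,32,70,84),"front",edge(q,xs,32,84,98),"fence",edge(q,xs,34,124,138))
p=f["pixels"].astype(int);m=(p[...,2]>1.6*p[...,0])&(p[...,2]>60)
v,u=np.nonzero(m);print("blue cols",u.min(),u.max())
p8=f8["pixels"].astype(int);m=(p8[...,2]>1.6*p8[...,0])&(p8[...,2]>60);v8,u8=np.nonzero(m);
for F,uu,vv in((f8,u8,v8),(f,u,v)):print("blue ends y", [(J.T@(onz(F,(np.percentile(uu,k),np.median(vv)),.03)-O)*1000).round(1)[1] for k in(1,99)])
```

```text
t 21.1833 jig mm [-67.1   7.9 210.1] F [0.2 0.4 0.2]
tool axes in jig (cols) [[-1.0, 0.009, -0.003], [0.009, 1.0, -0.001], [0.003, -0.001, -1.0]]
red [199 190   5   4  12] [200.66666667 191.16666667] [-60.4 133.3  44. ]
before bar back (np.float64(78.625), np.float32(28.2)) front (np.float64(91.125), np.float32(9.4)) fence (np.float64(130.625), np.float32(24.4))
before bar back (np.float64(78.625), np.float32(40.4)) front (np.float64(85.375), np.float32(9.8)) fence (np.float64(130.625), np.float32(24.1))
before bar back (np.float64(78.625), np.float32(40.7)) front (np.float64(84.375), np.float32(5.7)) fence (np.float64(130.625), np.float32(25.2))
after bar back (np.float64(78.625), np.float32(43.0)) front (np.float64(90.875), np.float32(12.2)) fence (np.float64(130.625), np.float32(24.7))
after bar back (np.float64(78.375), np.float32(41.5)) front (np.float64(90.875), np.float32(14.1)) fence (np.float64(130.625), np.float32(24.7))
after bar back (np.float64(78.625), np.float32(41.2)) front (np.float64(90.625), np.float32(8.4)) fence (np.float64(130.375), np.float32(25.9))
blue cols 112 338
blue ends y [np.float64(-111.9), np.float64(90.1)]
blue ends y [np.float64(-112.6), np.float64(90.6)]
```

Run:
```python
from h import *
s,f=wrist();S=manip.grab_frame("scene")
def red(f):
    p=f["pixels"].astype(int);m=(p[...,0]>80)&(p[...,0]>1.8*p[...,1])&(p[...,0]>1.8*p[...,2]);n,l,st,c=cv2.connectedComponentsWithStats(m.astype(np.uint8))
    return [(c[i],st[i]) for i in range(1,n) if st[i,4]>8]
j=lambda X:(J.T@(X-O)*1000).round(1)
w=[r for r in red(f) if r[1][4]>100];sc=[r for r in red(S) if abs(r[0]-[200,191]).max()<8]
print(w,sc)
for a in w:
    print("level:",j(onz(f,a[0],.044)))
    for b in sc: print("tri",j(tri([ray(f,a[0]),ray(S,b[0])])))
print("scene expected px closed", proj(S,O+J@[-.0655,.126,.044]),proj(S,O+J@[-.0655,.128,.044]),proj(f,O+J@[-.0655,.127,.044]))
p=S["pixels"][184:198,192:210];print(p[...,0]);print(p[...,1])
```

```text
[(array([381.90718563, 174.4760479 ]), array([372, 164,  21,  21, 334], dtype=int32))] [(array([200.4, 191.4]), array([199, 190,   5,   5,  15], dtype=int32))]
level: [-64.6 127.8  44. ]
tri [-66.  125.8  49.1]
scene expected px closed [200.63351754 192.46531812] [200.33026522 192.24560683] [381.14932447 173.49057981]
[[219 215 214 214 214 215 214 213 210 209 207 207 207 206 203 201 199 199]
 [217 216 214 212 212 213 214 214 213 211 209 209 207 207 206 207 209 209]
 [217 216 214 212 211 212 213 213 213 211 208 208 208 207 206 206 209 210]
 [216 216 214 214 215 216 215 214 212 209 206 206 206 205 202 204 206 203]
 [214 214 214 214 214 214 214 212 210 208 207 205 197 201 216 216 200 195]
 [211 213 213 214 216 215 213 216 228 226 212 208 178 199 235 230 208 204]
 [207 208 210 212 211 212 210 242 255 255 235 208 166 178 188 168 180 199]
 [200 201 203 205 200 208 213 255 255 255 245 191 145 119 187 203 149 104]
 [199 199 196 203 205 230 225 242 252 242 233 209 164 113 103 106 107 109]
 [202 202 189 199 249 255 225 204 205 205 245 246 221 153 102 108 111 110]
 [204 206 198 172 230 255 225 
[... 621 characters left out ...]
152 160 190 203 201 199]
 [164 166 167 169 170 170 173 168 163 159 161 161 151 186 237 235 211 206]
 [158 160 163 165 165 167 169 130 105  87 112 147 155 184 191 168 181 201]
 [152 153 157 157 150 175 150  86 108  82  58  79 130 119 190 204 147 100]
 [153 153 150 159 189 231 179  76  55  93 188 176 145 108 100 101 103 106]
 [155 154 147 181 255 255 218 104  33 136 255 253 222 152  98 104 108 107]
 [157 156 154 165 236 255 232 158  93  99 183 225 249 211 139 101 103 106]
 [163 161 166 145 139 238 255 238 175 145 132 157 209 239 213 159 136 144]
 [164 162 163 144 137 129 201 236 171 122 130 123 160 198 231 222 210 195]
 [165 163 161 151 141 140 134 163 141 182 155 127 166 161 193 218 231 193]]
```

The stop is snug again. I'll press the knob once more to be sure the lever is fully over.

Request:
drive_tool(
  steps=[
    [0,0.3,0,0,0,0,-1],
    [0,0.6,0,0,0,0,-1],
    [0,0.9,0,0,0,0,-1],
    [0,1,0.3,0,0,0,-1],
    [0,1,0.6,0,0,0,-1],
    [0,1,0.9,0,0,0,-1],
    [0,1,1,0,0,0,-1],
    [0,1,1,0,0,0,-1],
  ],
)

```text
time: 22.05
ee_pos: [0.4396, 0.2335, 0.1092]
orientation: [-0.003, -0.08, 0.997, -0.001]
contact_force: [-0.6, -0.8, 0.2]
finger_gap: 0.001
grasp_force: 0.0
```

Request:
drive_tool(
  steps=[
    [0,0.15,0.1,0,0,0,-1],
    [0,0.15,0.2,0,0,0,-1],
    [0,0.15,0.28,0,0,0,-1],
    [0,0.15,0.33,0,0,0,-1],
    [0,0.15,0.36,0,0,0,-1],
    [0,0.15,0.36,0,0,0,-1],
  ],
)

```text
time: 22.55
ee_pos: [0.4385, 0.2495, 0.0751]
orientation: [-0.0, -0.08, 0.997, -0.0]
contact_force: [0.8, 0.0, 0.6]
finger_gap: -0.002
grasp_force: 0.0
```

Request:
drive_tool(
  steps=[
    [0,0,0.01,0,0,0,-1],
    [0,0,0.02,0,0,0,-1],
    [0,0,0.03,0,0,0,-1],
    [0,0,0.03,0,0,0,-1],
  ],
)

```text
time: 22.88
ee_pos: [0.4389, 0.2499, 0.0727]
orientation: [0.0, -0.08, 0.997, 0.0]
contact_force: [0.0, 0.1, 2.1]
finger_gap: 0.002
grasp_force: 1.1
```

Request:
drive_tool(
  steps=[
    [0,0,0.01,0,0,0,-1],
    [0,0,0.01,0,0,0,-1],
    [0,0,0.01,0,0,0,-1],
  ],
)

```text
time: 23.13
ee_pos: [0.439, 0.25, 0.0722]
orientation: [0.0, -0.08, 0.997, 0.0]
contact_force: [-0.5, -0.0, 8.2]
finger_gap: 0.003
grasp_force: 3.9
```

Request:
drive_tool(
  steps=[
    [0,0,-0.1,0,0,0,-1],
    [0,0,-0.3,0,0,0,-1],
    [0,0,-0.6,0,0,0,-1],
    [0,0,-0.9,0,0,0,-1],
    [0,0,-1,0,0,0,-1],
    [0,0,-1,0,0,0,-1],
  ],
)

```text
time: 23.63
ee_pos: [0.4401, 0.2506, 0.174]
orientation: [0.002, -0.081, 0.997, 0.001]
contact_force: [-0.8, -0.2, -0.1]
finger_gap: 0.001
grasp_force: 0.0
```

Request:
drive_tool(
  steps=[
    [0,-0.3,-0.2,0,0,0,-1],
    [0,-0.6,-0.38,0,0,0,-1],
    [0,-0.9,-0.38,0,0,0,-1],
    [0,-1,-0.38,0,0,0,-1],
    [0,-1,-0.38,0,0,0,-1],
    [0,-1,-0.38,0,0,0,-1],
  ],
)

```text
time: 24.13
ee_pos: [0.4539, 0.1512, 0.2085]
orientation: [-0.001, -0.08, 0.997, -0.0]
contact_force: [-0.3, 0.8, -0.2]
finger_gap: 0.003
grasp_force: 0.0
```

Run:
```python
from h import *
status()
s,f=wrist()
def edge(f,xs,z,a,b):
    r=np.arange(a,b,.25);g=f["pixels"].astype(np.float32).sum(2);P=[]
    for x in xs:
        uv=np.array([proj(f,O+J@(np.array([x,y,z])/1000)) for y in r],np.float32)
        P.append(cv2.remap(g,uv[:,:1],uv[:,1:],cv2.INTER_LINEAR)[:,0])
    d=np.diff(cv2.GaussianBlur(np.mean(P,0)[:,None],(1,5),0)[:,0]);i=d.argmax();return float(r[i]+.125)
for xs in(np.arange(-32,-20),np.arange(-20,-8)):
    print("bar back",edge(f,xs,32,70,84),"front",edge(f,xs,32,84,98),"fence",edge(f,xs,34,124,138))
```

```text
t 24.1333 jig mm [-66.7  23.8 208.5] F [-0.2  0.8 -0.2]
tool axes in jig (cols) [[-1.0, 0.01, -0.002], [0.01, 1.0, 0.0], [0.002, 0.0, -1.0]]
bar back 78.625 front 90.875 fence 130.625
bar back 78.375 front 90.875 fence 130.625
```

The gap is about 39.8–40 mm, so the stop is snug, the lever is closed and the robot is clear of everything. Handing in.

```bash
python3 -c "
from cell import manip
print(manip.job_done())"
```

```text
the job is handed in; nothing more can be done
None
```

Job handed in, verdict not reported: the gauge is flat and snug (stop to fence about 40 mm), the cam lever is fully over, the robot is clear, and the lamp, can and wax block were not approached; the stop slipped back about 2 mm during clamping and I pushed it snug again, lever closed.

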